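# Put the clamping set back in its tray

## Robot

A 6-joint arm with a two-finger parallel gripper is mounted at the origin on the work surface. World frame = base frame: x ahead of the robot, y to its left, z up, the work surface at z = 0. Lengths are in m, angles in rad, forces in N, time in s.
With the tool pointing down it reaches from about 0.325 to 0.85 m from the base axis. Payload 15.5 kg.
Tool frame: the origin (TCP) lies on the front face of the gripper's body, between the roots of the fingers; the fingertips stand 78 mm ahead of it and the grasp point (between the pads) lies 60 mm ahead of it; z points along the fingers, y is the line along which they close (so a half turn about z gives the same grasp; the last joint's range is limited). The gripper opens to 91 mm and grips with 3 to 60 N. Pads are 32 mm wide; open, the fingers measure 118 mm over their backs; the gripper's body (76 mm by 178 mm) begins 60 mm behind the grasp point.
Start: joints at [-1.397, 0.494, 1.345, -0, 1.302, -0.096], TCP at [0.166, -0.603, 0.292] pointing down, gripper open.
Joint ranges: [-2.91, 2.91], [-0.82, 2.16], [0.22, 2.67], [-1.22, 4.37], [0.12, 2.79], [-3.08, 3.08]. Speed limits (rad/s): [1.89, 1.89, 2.57, 3.01, 3.01, 3.01].

## Interface

Orientations are given as a unit quaternion [w, x, y, z].
In Python, from rig import manip gives the robot as it stands.
- The arm moves only by the tool servo_tool, never from a script. Its argument "commands" is a list that holds one entry, the list of rows, each a list of 7 numbers: the shift along the tool's x, y, z in mm, then the turn, a rotation vector about the tool's x, y, z in degrees, then the gripper's target within -1 to 1 (fully open at 1, half-way at 0, shut at -1). In form: [[[tx, ty, tz, ax, ay, az, jaw], ...]]. A call has 1 to 20 rows; each row is the pose to reach, as a shift and turn from the pose commanded when the call began, along the tool's axes at that moment; what a row does not reach only later rows make up. A row lasts 1/12 s, in which the tool goes at most 41.7 mm and 7.16 degrees, less where a joint would pass 70% of its speed; a pose out of reach is approached as far as the arm can. A call with a gripper value outside its range is refused whole. The fingers move at their own pace and stop on an object; the grip force is fixed at half the most. Time passes only in rows, so rows that repeat a pose let the fingers close. It gives the time, the measured TCP pose, the force, the opening and the grip force at its end, in the units of the state.
- manip.sense(): the state, without advancing time (a new reading comes with each control period).
- manip.capture(name): name is "scene" or "top" or "wrist"; returns a dict with "image" (420x560x3 uint8, red, green, blue), "range_z" (420x560 float32, m along the optical axis (not along the pixel's ray), 0 where there is no reading), "fx", "fy", "cx", "cy" (pixels), "R" (3x3) and "t" (3): a world point X has camera coordinates R X + t. Camera axes: x right, y down, z forward; pixel columns grow to the right and rows downward; lengths in m; the calibration is good to about 2 mm. A picture is of the moment at which its call begins.
- manip.job_done(): hands the job in; it is judged then, once.
The state is a dict: "clock": time; "joint_positions": joint angles; "dq": joint speeds; "tau": joint torques, N m; "ee_pos": TCP position; "orientation": TCP orientation; "wrist_force": force on the tool from outside, world axes, zero at the start; "torque": the same for the moment, N m; "width": finger opening in m; "gripper_force": force on a finger pad.
Only numpy, scipy, OpenCV 4.12 (cv2) and the standard library are available. Lean on these libraries where they do the work, as an engineer would, in place of code of your own. Each camera call takes 0.05 s, during which the arm holds its last target. There are 200 camera calls.

## Task

Put the clamping set back into the blue tray, each part standing upright and flat in the place made for it: the stepped block in the long pocket, the T-nut in the square pocket, the flanged nut in the round pocket, and the long hexagon nut over the steel peg. Set the parts down, do not drop them, and leave the plain block and the round sleeve standing where they are: they do not belong to the set.

Things in the scene. Friction and masses are not known exactly. Their poses are not given: they have to be found in the camera images.
- step_block_c (a point): Stepped clamping block, bare steel, about 0.33 kg, 60 mm long (x), 30 mm wide (y), with five 12 mm long stairs rising along +x from 14 mm to 42 mm high in 7 mm steps (28 mm high in the middle). Its two sides (facing +-y) are flat: grip across them. Its centre of mass lies 6 mm from the point towards +x. Stands loose on the bench. Point: its centre, half-way up; z up. The point is in the middle of the 60 x 30 mm outline, 21 mm above the underside.
- tee_nut_c (a point): T-nut, bare steel, about 0.3 kg: a 40 x 40 mm foot 16 mm high, with a neck 22 mm wide (y) and 40 mm long (x) on it, 35 mm high in all, a dark hole in its top. The ends facing +-x are flat over the full height, 40 mm apart; the neck's sides facing +-y are 22 mm apart. Stands loose on the bench. Point: its centre, half-way up; z up. 17.5 mm above the underside.
- long_nut_c (a point): Long hexagon (coupling) nut, bare steel, about 0.25 kg, standing on end: 36 mm across flats, 42 mm across corners, 50 mm high, with a hole 25 mm across right through. One pair of flats faces +-x, the others every 60 degrees. Stands loose on the bench. Point: its centre, half-way up; z up. 25 mm above the underside.
- flange_nut_c (a point): Flanged nut, bare steel, about 0.21 kg: a round flange 44 mm across and 10 mm high below, a hexagon 30 mm across flats above it, 38 mm high in all, a dark hole in its top. One pair of flats faces +-x, the others every 60 degrees. Stands loose on the bench. Point: its centre, half-way up; z up. 19 mm above the underside.
- plain_block_c (a point): Plain steel block without stairs, 60 (x) x 30 (y) x 42 mm high. Looks like the stepped block; not part of the set. Stands loose on the bench. Point: its centre, half-way up; z up.
- sleeve_c (a point): Plain round steel sleeve (thin tube standing on end), 40 mm outside, 31 mm hole, 50 mm high. Looks like the long nut; not part of the set. Stands loose on the bench. Point: its centre, half-way up; z up.
- pocket_long_floor (a point): One of four 90 x 90 x 4 mm plywood plates that fill the 216 mm square blue sheet-metal tray (tray rim 16 mm above the bench) two by two, centres 100 mm apart, in any arrangement. This one has a rectangular pocket, 74 mm (x) by 48 mm (y) inside, within a dark wooden rim 8 mm wide and 6 mm high above the pocket's floor. Point: centre of the pocket's floor, 9 mm above the bench; axes along the plate's edges, z up. Fixed.
- pocket_square_floor (a point): One of four 90 x 90 x 4 mm plywood plates that fill the 216 mm square blue sheet-metal tray (tray rim 16 mm above the bench) two by two, centres 100 mm apart, in any arrangement. This one has a square pocket, 58 x 58 mm inside, within a dark wooden rim 8 mm wide and 6 mm high above the pocket's floor. Point: centre of the pocket's floor, 9 mm above the bench; axes along the plate's edges, z up. Fixed.
- pocket_round_floor (a point): One of four 90 x 90 x 4 mm plywood plates that fill the 216 mm square blue sheet-metal tray (tray rim 16 mm above the bench) two by two, centres 100 mm apart, in any arrangement. This one has a round pocket, 64 mm across inside, within a dark wooden rim 8 mm wide and 6 mm high above the pocket's floor. Point: centre of the pocket's floor, 9 mm above the bench; axes along the plate's edges, z up. Fixed.
- pocket_peg_floor (a point): One of four 90 x 90 x 4 mm plywood plates that fill the 216 mm square blue sheet-metal tray (tray rim 16 mm above the bench) two by two, centres 100 mm apart, in any arrangement. This one has no rim but an upright steel peg in its middle, 10 mm thick and 24 mm high above the plate. Point: centre of the plate's top at the foot of the peg, 9 mm above the bench; axes along the plate's edges, z up. Fixed.
Not all that is in view belongs to the job. Leave any pink look-alike of the part that bears long_nut_c alone.

How it is judged:
By the outcome, as a careful person would: the job done as asked, in the order asked, and still so for the second after the job is handed in, with the robot touching nothing.
It also fails if it takes over 120 s, if anything falls off the work surface, if the arm or the gripper's body presses on something with over 40 N, if the wrist force passes 120 N, or if a joint passes its speed limit or range.

## Working session

There is one attempt and no reset: what is moved stays moved. The work goes in short steps, Python scripts to look and compute and a tool call to move; the robot and the scene stay as the last step left them, time stands still between calls to the robot, and variables do not carry over. Pictures are saved under pics/ and viewed, at most 14 in all, crops included, and the job is handed in when it is done.

Besides the shell and the picture viewer there is one more tool, called after "Call:" in YAML: its name, and indented under it one key for each argument. servo_tool: Moves the arm, as the interface text tells. Its arguments: {"type":"object","properties":{"commands":{"type":"array","items":{"type":"array","items":{"type":"array","items":{"type":"number"}}}}},"required":["commands"]}

```bash
mkdir -p pics
cat > h.py <<'E'
import numpy as np, cv2
from rig import manip
def cap(n):
    c=manip.capture(n); c['R']=np.array(c['R']);c['t']=np.array(c['t']); return c
def save(c,f): cv2.imwrite('pics/'+f,cv2.cvtColor(c['image'],cv2.COLOR_RGB2BGR))
def ray(c,u,v,z):
    d=c['R'].T@np.array([(u-c['cx'])/c['fx'],(v-c['cy'])/c['fy'],1]); o=-c['R'].T@c['t']
    return o+d*(z-o[2])/d[2]
def cloud(c):
    v,u=np.mgrid[:420,:560]; r=c['range_z']
    P=np.stack([(u-c['cx'])/c['fx']*r,(v-c['cy'])/c['fy']*r,r],-1)
    return (P-c['t'])@c['R']
E
python3 - <<'E'
from h import *
for n in('top','scene'):
    c=cap(n); save(c,n+'.png'); print(n,c['fx'],-c['R'].T@c['t'])
    P=cloud(c); np.savez(n+'.npz',P=P,**c)
print(manip.sense())
E
```

```text
top 532.607130565058 [ 0.35601424 -0.04465114  0.97303603]
scene 380.786611026933 [ 0.89316279 -0.31148899  0.75446387]
{'clock': 0.1, 'joint_positions': array([-1.39750216e+00,  4.94094559e-01,  1.34601731e+00, -1.00119027e-05,
        1.30247936e+00, -9.54936796e-02]), 'dq': array([-1.16936899e-03, -1.22089174e-03, -1.96033707e-03, -4.11171652e-05,
        3.71906941e-04,  8.22408648e-04]), 'tau': array([ 3.02273562e-03, -8.80235767e+01, -3.82541656e+01,  7.11650541e-02,
        4.82021458e-02, -3.57567053e-06]), 'ee_pos': array([ 0.16594172, -0.60233171,  0.29173188]), 'orientation': array([-4.98724405e-04,  9.90982420e-01,  1.33991024e-01, -2.42401135e-05]), 'wrist_force': array([-0.6996179 ,  0.63560638,  0.17919506]), 'torque': array([ 0.03004809, -0.00236944, -0.00950067]), 'gripper_force': 0.0, 'width': 0.09130058866125389}
```

View pics/top.png

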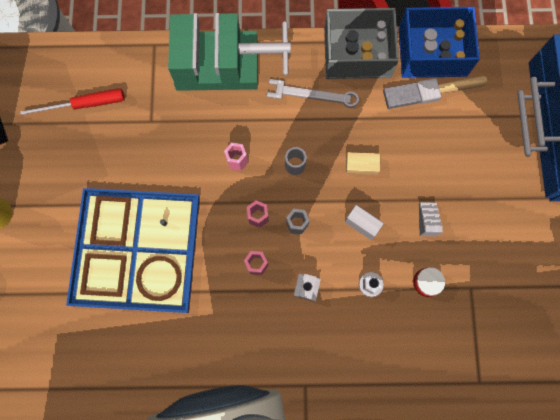

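View pics/scene.png

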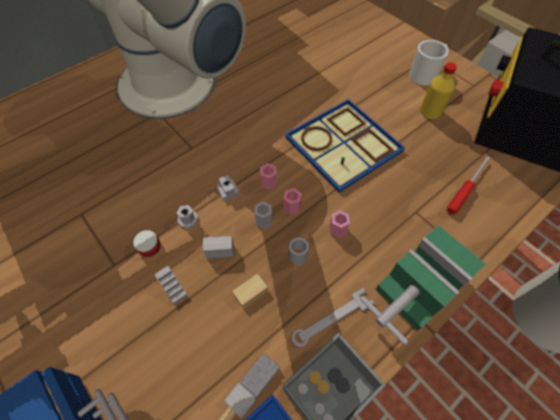

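The top view shows these objects:
- Tray at (70–200, 190–310). Its pockets are long (111,222), peg (164,222), square (104,274) and round (159,278).
- Candidates for the long nut: grey hexagon (298,221), grey round tube (296,160), and pink hexagons (236,156), (257,212), (256,262).
- Candidates for the stepped block: striped part (431,217), plain block (365,222) and yellow block (364,162).
- T-nut (307,288) and flanged nut (371,284).

The grey hexagon and the striped part fit the description. I'll confirm both in a crop and measure.

Run:
```python
from h import *
d=np.load('top.npz'); P=d['P']; im=d['image']; c={k:d[k] for k in d.files}
z=P[...,2]; ok=(d['range_z']>0)
cv2.imwrite('pics/crop.png',cv2.resize(cv2.cvtColor(im[130:310,220:450],cv2.COLOR_RGB2BGR),None,fx=3.3,fy=3.3,interpolation=cv2.INTER_CUBIC))
print('table z',np.median(z[ok&(np.abs(z)<.02)]))
m=(ok&(z>.010)&(z<.07)).astype(np.uint8)
n,l,s,ce=cv2.connectedComponentsWithStats(m)
for i in range(1,n):
    x,y,w,h,a=s[i]
    if a<60 or not(230<ce[i][0]<460 and 130<ce[i][1]<310): continue
    q=P[l==i]; zt=np.percentile(q[:,2],97); top=q[q[:,2]>zt-.006]
    # minAreaRect on all points
    r=cv2.minAreaRect((q[:,:2]*1000).astype(np.float32)); rt=cv2.minAreaRect((top[:,:2]*1000).astype(np.float32))
    print(ce[i].round(),a,'ztop',zt.round(4),'all',np.round(r[0]),np.round(r[1]),round(r[2],1),'top',np.round(rt[0],1),np.round(rt[1]),round(rt[2],1))
# tray by blue
hsv=cv2.cvtColor(im,cv2.COLOR_RGB2HSV)
b=cv2.inRange(hsv,(105,120,40),(130,255,255)); b[:, 240:]=0
cs=cv2.findContours(b,cv2.RETR_EXTERNAL,cv2.CHAIN_APPROX_NONE)[0]; k=max(cs,key=cv2.contourArea)[:,0]
w=np.array([ray(c,u,v,.016)[:2] for u,v in k])*1000
print('tray',cv2.minAreaRect(w.astype(np.float32)), k.min(0),k.max(0))
for u,v in [(111,222),(164,222),(104,274),(159,278)]: print(u,v,ray(c,u,v,.009).round(4))
# peg
q=P[190:310,70:200].reshape(-1,3); q=q[q[:,2]>.025]; print('peg',len(q),q.mean(0) if len(q) else 0, q[:,2].max() if len(q) else 0)
```

```text
table z 0.0014585850331218341
[236. 155.] 411 ztop 0.0534 all [669.  39.] [39. 36.] 20.1 top [668.9  38.8] [39. 36.] 19.9
[295. 160.] 392 ztop 0.0531 all [659. -71.] [39. 39.] 41.7 top [659.8 -70.7] [38. 39.] 88.6
[363. 162.] 672 ztop 0.0262 all [ 658. -197.] [61. 37.] 86.6 top [ 658.  -197.1] [60. 37.] 86.6
[257. 213.] 342 ztop 0.0537 all [559.  -1.] [41. 36.] 6.3 top [ 5.598e+02 -5.000e-01] [40. 36.] 0.3
[430. 219.] 626 ztop 0.0448 all [ 550. -313.] [31. 61.] 87.5 top [ 531.5 -313. ] [30. 23.] 88.0
[364. 222.] 680 ztop 0.046 all [ 543. -192.] [60. 31.] 54.3 top [ 542.6 -192.3] [60. 30.] 54.6
[297. 220.] 344 ztop 0.0538 all [545. -72.] [41. 36.] 21.6 top [545.1 -72.2] [40. 36.] 21.3
[256. 262.] 292 ztop 0.0541 all [471.   3.] [36. 40.] 54.9 top [471.1   2.3] [40. 35.] 89.7
[429. 281.] 722 ztop 0.0361 all [ 434. -303.] [49. 49.] 74.1 top [ 434.6 -304. ] [47. 46.] 23.7
[371. 284.] 424 ztop 0.0419 all [ 432. -202.] [42. 41.] 21.1 top [ 432.  -202.3] [33. 30.] 58.7
[307. 287.] 527 ztop 0.0387 all [428. -87.] [40. 40.] 75.7 top [428.1 -87.2] [22. 40.] 75.7
tray ((501.28985595703125, 224.77005004882812), (216.6285858154297, 214.71717834472656), 85.8939437866211) [ 67 189] [198 312]
111 222 [0.5522 0.2716 0.009 ]
164 222 [0.5508 0.1735 0.009 ]
104 274 [0.4564 0.2788 0.009 ]
159 278 [0.4479 0.1789 0.009 ]
peg 86 [0.41814994 0.02546352 0.66706945] 0.9730360277497531
```

View pics/crop.png

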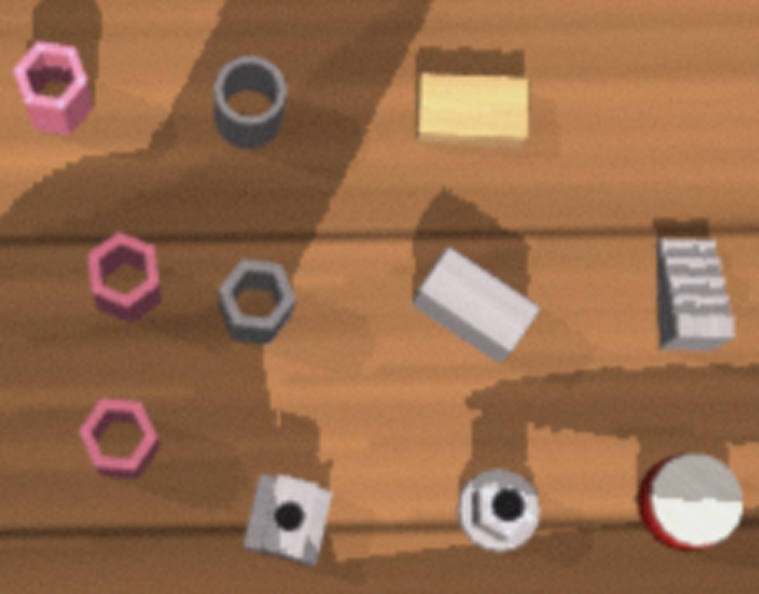

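The crop confirms the grey hexagon with a hole is the long nut (crop 257,300; top 298,221). The grey tube at (250,100) is round, so it's the sleeve. The stepped block shows stairs at (695,295), with its high end towards the robot. Next I go above the stepped block.

```bash
cat >> h.py <<'E'
from scipy.spatial.transform import Rotation as Rn
def go(x,y,z,phi):
    """shift (tool axes, mm) and turn (deg) from the present pose to TCP x,y,z (mm), tool-x heading phi, pointing down"""
    s=manip.sense(); R0=Rn.from_quat(s['orientation'],scalar_first=True)
    p=np.radians(phi); R1=Rn.from_matrix([[np.cos(p),np.sin(p),0],[np.sin(p),-np.cos(p),0],[0,0,-1]])
    print('go',R0.inv().apply(np.array([x,y,z])-s['ee_pos']*1000).round(1),(R0.inv()*R1).as_rotvec(True).round(2))
def st():
    s=manip.sense(); R=Rn.from_quat(s['orientation'],scalar_first=True).as_matrix()
    print(s['clock'],(s['ee_pos']*1000).round(1),'phi',np.degrees(np.arctan2(R[1,0],R[0,0])).round(2),'tilt',R[:,2].round(4),s['wrist_force'].round(1),s['width'],s['gripper_force'])
E
python3 -c "
from h import *
st();go(544,-313,220,-2.5)"
```

```text
0.1 [ 165.9 -602.3  291.7] phi 15.4 tilt [-2.e-04  1.e-03 -1.e+00] [-0.7  0.6  0.2] 0.09130058866125389 0.0
go [ 441.3 -178.5   71.9] [-0.06  0.   17.9 ]
```

Call:
servo_tool:
  commands:
    - [[441,-178,72,0,0,18,1],[441,-178,72,0,0,18,1],[441,-178,72,0,0,18,1],[441,-178,72,0,0,18,1],[441,-178,72,0,0,18,1],[441,-178,72,0,0,18,1],[441,-178,72,0,0,18,1],[441,-178,72,0,0,18,1],[441,-178,72,0,0,18,1],[441,-178,72,0,0,18,1],[441,-178,72,0,0,18,1],[441,-178,72,0,0,18,1],[441,-178,72,0,0,18,1],[441,-178,72,0,0,18,1],[441,-178,72,0,0,18,1],[441,-178,72,0,0,18,1]]

```text
clock: 1.43
ee_pos: [0.5431, -0.3145, 0.2203]
orientation: [0.0, 1.0, -0.023, -0.0]
wrist_force: [-0.6, 0.2, 0.6]
width: 0.0913
gripper_force: 0.0
```

```bash
cat >> h.py <<'E'
def blobs(c,lo=.012,hi=.07,dz=.006,amin=300):
    P=cloud(c); z=P[...,2]; ok=c['range_z']>0
    b=np.median(z[ok&(np.abs(z)<.008)]); print('bench',b.round(4),'cam',(-c['R'].T@c['t']).round(3)); z=z-b
    n,l,s,ce=cv2.connectedComponentsWithStats((ok&(z>lo)&(z<hi)).astype(np.uint8))
    for i in range(1,n):
        if s[i][4]<amin: continue
        m=l==i; zt=np.percentile(z[m],97); q=P[m][:,:2]*1000; t=P[m&(z>zt-dz)][:,:2]*1000
        r=[cv2.minAreaRect(k.astype(np.float32)) for k in(q,t)]
        print(ce[i].round(),s[i][4],'zt',zt.round(4),*[(np.round(k[0],1).tolist(),np.round(k[1],1).tolist(),round(k[2],1)) for k in r])
E
python3 -c "
from h import *
st();c=cap('wrist');save(c,'w1.png');blobs(c)"
```

```text
1.4333 [ 543.1 -314.5  220.3] phi -2.65 tilt [-3.e-04 -0.e+00 -1.e+00] [-0.6  0.2  0.6] 0.0913283063410954 0.0
bench -0.0002 cam [ 0.607 -0.319  0.313]
[532.  75.] 6792 zt 0.0632 ([638.5, -517.0], [125.6, 47.0], 7.1) ([619.4, -533.3], [6.4, 73.9], 89.5)
[146.  79.] 3169 zt 0.0233 ([655.1, -200.0], [62.5, 36.3], 86.5) ([655.2, -200.0], [62.4, 36.1], 87.3)
[14. 86.] 1274 zt 0.0436 ([653.9, -84.7], [17.3, 39.2], 75.8) ([652.7, -89.6], [7.2, 29.0], 75.3)
[282. 196.] 2204 zt 0.0427 ([546.8, -315.7], [29.9, 60.0], 87.8) ([527.3, -315.0], [29.4, 21.0], 87.5)
[151. 205.] 2663 zt 0.043 ([540.0, -194.7], [60.3, 30.9], 54.8) ([539.9, -194.6], [60.1, 30.9], 54.3)
[ 28. 207.] 1885 zt 0.0504 ([544.2, -78.2], [36.7, 33.0], 73.5) ([548.2, -77.4], [28.4, 33.8], 6.1)
[276. 294.] 1275 zt 0.0331 ([440.1, -305.2], [34.0, 50.1], 10.5) ([440.1, -303.3], [30.1, 47.6], 19.2)
```

View pics/w1.png

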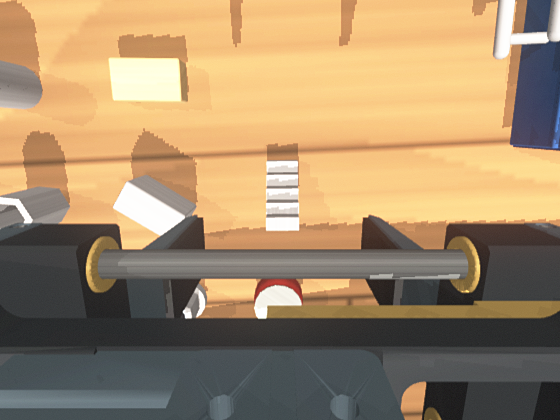

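The stepped block stands at wrist pixel (282,196) between the open fingers. The wrist view puts it at (547,-316), which agrees with the top view to 3 mm. I'll descend, grip and lift.

Call:
servo_tool:
  commands:
    - [[-2,0.5,30,0,0,0,1],[-2,0.5,60,0,0,0,1],[-2,0.5,90,0,0,0,1],[-2,0.5,115,0,0,0,1],[-2,0.5,128,0,0,0,1],[-2,0.5,132,0,0,0,1],[-2,0.5,132,0,0,0,1],[-2,0.5,132,0,0,0,-1],[-2,0.5,132,0,0,0,-1],[-2,0.5,132,0,0,0,-1],[-2,0.5,132,0,0,0,-1],[-2,0.5,132,0,0,0,-1],[-2,0.5,132,0,0,0,-1],[-2,0.5,132,0,0,0,-1],[-2,0.5,132,0,0,0,-1],[-2,0.5,132,0,0,0,-1],[-2,0.5,132,0,0,0,-1]]

```text
clock: 2.9
ee_pos: [0.5418, -0.3142, 0.0882]
orientation: [-0.0, 1.0, -0.023, -0.0]
wrist_force: [0.2, 0.1, 1.0]
width: 0.0295
gripper_force: 30.0
```

Call:
servo_tool:
  commands:
    - [[0,0,-20,0,0,0,-1],[0,0,-50,0,0,0,-1],[0,0,-90,0,0,0,-1],[0,0,-120,0,0,0,-1],[0,0,-130,0,0,0,-1],[0,0,-130,0,0,0,-1]]

```text
clock: 3.4
ee_pos: [0.5427, -0.3148, 0.2206]
orientation: [0.001, 1.0, -0.023, 0.002]
wrist_force: [1.1, -0.5, -2.9]
width: 0.0297
gripper_force: 30.0
```

```bash
python3 -c "
from h import *
st();go(490,250,218,-4)"
```

```text
3.4 [ 542.7 -314.8  220.6] phi -2.6 tilt [ 0.0035 -0.0025 -1.    ] [ 1.1 -0.5 -2.9] 0.02974696800090714 29.999699480831623
go [ -78.2 -561.8    1. ] [ 0.13 -0.21  1.4 ]
```

Call:
servo_tool:
  commands:
    - [[-5,-35,1,0,0,0,-1],[-10,-70,1,0,0,0,-1],[-15,-105,1,0,0,0,-1],[-20,-140,1,0,0,0,-1],[-25,-175,1,0,0,0,-1],[-30,-210,1,0,0,0,-1],[-34,-245,1,0,0,0,-1],[-39,-280,1,0,0,0,-1],[-44,-315,1,0,0,0,-1],[-49,-350,1,0,0,0,-1],[-54,-385,1,0,0,0,-1],[-59,-420,1,0,0,0,-1],[-63,-455,1,0,0,0.5,-1],[-68,-490,1,0,0,1,-1],[-73,-525,1,0,0,1.4,-1],[-77,-550,1,0,0,1.4,-1],[-78,-562,1,0,0,1.4,-1],[-78,-562,1,0,0,1.4,-1],[-78,-562,1,0,0,1.4,-1]]

```text
clock: 4.98
ee_pos: [0.4888, 0.2505, 0.2157]
orientation: [0.001, 0.999, -0.034, -0.001]
wrist_force: [-0.2, -0.6, -3.5]
width: 0.0296
gripper_force: 30.0
```

```bash
python3 -c "
from h import *
st();c=cap('wrist');save(c,'w2.png');np.savez('w2.npz',**c)"
```

```text
4.9833 [488.8 250.5 215.7] phi -3.93 tilt [-0.0023 -0.0011 -1.    ] [-0.2 -0.6 -3.5] 0.029644410843006803 29.99969271942973
```

View pics/w2.png

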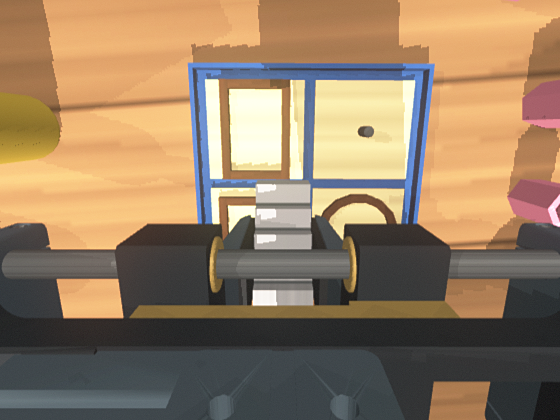

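The block is held level. The long-pocket rim spans (222–290, 80–179) and the peg is at (366,131). Next I measure both.

```bash
python3 -c "
from h import *
d=np.load('w2.npz');c={k:d[k] for k in d.files}
hsv=cv2.cvtColor(c['image'],cv2.COLOR_RGB2HSV); 
print(hsv[130,225],hsv[130,255],hsv[130,350],hsv[131,370],hsv[131,364])
m=cv2.inRange(hsv,(0,60,60),(18,255,215)); m[:76]=0;m[181:]=0;m[:,:218]=0;m[:,294:]=0
k=max(cv2.findContours(m,cv2.RETR_EXTERNAL,cv2.CHAIN_APPROX_NONE)[0],key=cv2.contourArea)[:,0]
w=np.array([ray(c,u,v,.015)[:2] for u,v in k])*1000
print('long',cv2.minAreaRect(w.astype(np.float32)),k.min(0),k.max(0))
# peg pixels
g=(hsv[...,2]<140).astype(np.uint8);g[:118]=0;g[145:]=0;g[:,:340]=0;g[:,395:]=0
v,u=np.nonzero(g);print('peg px',u.min(),u.max(),v.min(),v.max());P=cloud(c)
q=P[v,u];print((q[q[:,2]>.02]*1000).mean(0),q[:,2].max());print('top',ray(c,(u.min()+u.max())/2,v.mean(),.033),'base at',ray(c,u.min(),v.mean(),.009))
t=P[110:160,310:400].reshape(-1,3);print('plate z',np.median(t[:,2]),'held block top',np.median(P[185:230,258:308,2]))
b=P[183:310,258:308].reshape(-1,3);b=b[(b[:,2]>.1)&(b[:,2]<.19)];print(b.min(0),b.max(0))
"
```

```text
[ 16 137 166] [ 30  21 255] [ 24  80 249] [ 16  41 118] [ 15  35 116]
long ((552.1215209960938, 269.768310546875), (63.359676361083984, 88.53289031982422), 86.08333587646484) [218  79] [289 178]
peg px 358 373 127 136
[544.64917562 171.52467222  30.7219244 ] 0.034206095787144945
top [0.54476646 0.17286609 0.033     ] base at [0.54452781 0.17363102 0.009     ]
plate z 0.008809844846784258 held block top 0.14607865475057075
[0.46620278 0.23293691 0.13807339] [0.52421447 0.26252142 0.17091584]
```

```bash
python3 -c "
from h import *
go(547,271,99,-4)"
```

```text
go [ 56.7 -25.2 116.8] [0.07 0.11 0.01]
```

Call:
servo_tool:
  commands:
    - [[25,-11,0,0,0,0,-1],[50,-22,0,0,0,0,-1],[57,-25,20,0,0,0,-1],[57,-25,45,0,0,0,-1],[57,-25,70,0,0,0,-1],[57,-25,90,0,0,0,-1],[57,-25,103,0,0,0,-1],[57,-25,111,0,0,0,-1],[57,-25,115,0,0,0,-1],[57,-25,116,0,0,0,-1],[57,-25,117,0,0,0,-1],[57,-25,117,0,0,0,-1],[57,-25,117,0,0,0,-1]]

```text
clock: 6.12
ee_pos: [0.5484, 0.2717, 0.101]
orientation: [-0.0, 0.999, -0.035, 0.001]
wrist_force: [0.3, -0.1, -3.4]
width: 0.03
gripper_force: 30.0
```

```bash
python3 -c "
from h import *
st();go(547,271,97,-4)"
```

```text
6.1167 [548.4 271.7 101. ] phi -4.0 tilt [ 1.1e-03  4.0e-04 -1.0e+00] [ 0.3 -0.1 -3.4] 0.029959986184965027 29.99979604035616
go [-1.3  0.8  4. ] [-0.03 -0.06  0.  ]
```

Call:
servo_tool:
  commands:
    - [[0,0,1,0,0,0,-1],[0,0,1.5,0,0,0,-1],[0,0,2,0,0,0,-1],[0,0,2.5,0,0,0,-1],[0,0,3,0,0,0,-1],[0,0,3,0,0,0,-1],[0,0,3,0,0,0,-1]]

```text
clock: 6.7
ee_pos: [0.548, 0.2717, 0.0972]
orientation: [0.0, 0.999, -0.035, -0.0]
wrist_force: [0.6, 0.2, -2.3]
width: 0.0297
gripper_force: 30.0
```

Call:
servo_tool:
  commands:
    - [[0,0,0.6,0,0,0,-1],[0,0,0.6,0,0,0,-1],[0,0,0.6,0,0,0,0],[0,0,0.6,0,0,0,0],[0,0,0.6,0,0,0,0.1],[0,0,0.6,0,0,0,0.1],[0,0,0.6,0,0,0,0.1],[0,0,-15,0,0,0,0.1],[0,0,-40,0,0,0,0.1],[0,0,-75,0,0,0,0.1],[0,0,-110,0,0,0,0.1],[0,0,-120,0,0,0,0.1],[0,0,-120,0,0,0,1]]

```text
clock: 7.78
ee_pos: [0.5493, 0.2722, 0.2205]
orientation: [-0.001, 0.999, -0.035, 0.003]
wrist_force: [0.3, 0.2, 0.2]
width: 0.0545
gripper_force: 0.0
```

```bash
python3 -c "
from h import *
st();go(390,-88,220,75.7)"
```

```text
7.7833 [549.3 272.2 220.5] phi -3.99 tilt [ 0.0053  0.002  -1.    ] [0.3 0.2 0.2] 0.054482707949014546 0.0
go [-133.8  370.4   -1.1] [  0.09  -0.34 -79.69]
```

Call:
servo_tool:
  commands:
    - [[-6,23,-1,0,0,-5,1],[-12,46,-1,0,0,-10,1],[-18,69,-1,0,0,-15,1],[-24,92,-1,0,0,-20,1],[-30,115,-1,0,0,-25,1],[-36,138,-1,0,0,-30,1],[-42,161,-1,0,0,-35,1],[-48,184,-1,0,0,-40,1],[-54,207,-1,0,0,-45,1],[-60,230,-1,0,0,-50,1],[-66,253,-1,0,0,-55,1],[-72,276,-1,0,0,-60,1],[-78,299,-1,0,0,-65,1],[-84,322,-1,0,0,-70,1],[-90,345,-1,0,0,-75,1],[-96,365,-1,0,0,-79.5,1],[-97,370,-1,0,0,-79.5,1],[-97,370,-1,0,0,-79.5,1],[-97,370,-1,0,0,-79.5,1]]

```text
clock: 9.37
ee_pos: [0.4253, -0.0904, 0.2177]
orientation: [-0.0, 0.792, 0.611, -0.0]
wrist_force: [0.3, -0.8, 1.0]
width: 0.091
gripper_force: 0.0
```

```bash
python3 -c "
from h import *
st();c=cap('wrist');save(c,'w3.png');blobs(c)"
```

```text
9.3667 [425.3 -90.4 217.7] phi 75.34 tilt [-8.e-04  5.e-04 -1.e+00] [ 0.3 -0.8  1. ] 0.09104606282131096 0.0
bench -0.0002 cam [ 0.441 -0.029  0.31 ]
[412.  58.] 2539 zt 0.0511 ([556.1, -2.3], [41.6, 36.0], 6.2) ([556.1, -2.3], [41.6, 36.0], 6.2)
[306.  81.] 1444 zt 0.0511 ([467.6, 0.8], [41.0, 36.0], 25.0) ([467.7, 0.8], [40.7, 36.0], 25.0)
[532. 114.] 2573 zt 0.0504 ([653.7, -71.9], [36.6, 37.1], 34.0) ([649.1, -72.3], [26.8, 39.6], 0.5)
[409. 149.] 2003 zt 0.051 ([541.8, -73.8], [36.1, 41.6], 51.7) ([541.7, -74.0], [40.5, 36.9], 80.9)
[283. 194.] 1768 zt 0.0363 ([424.7, -88.8], [40.6, 39.9], 75.5) ([424.7, -88.8], [22.5, 39.5], 75.4)
[534. 217.] 515 zt 0.023 ([656.5, -172.6], [13.8, 37.9], 77.4) ([656.7, -172.3], [13.2, 38.1], 75.4)
[427. 242.] 319 zt 0.0425 ([554.3, -168.7], [8.4, 28.8], 72.8) ([549.5, -165.7], [7.0, 17.7], 81.3)
[315. 295.] 637 zt 0.039 ([428.4, -196.3], [34.6, 16.3], 1.8) ([432.8, -194.0], [12.4, 30.7], 74.9)
```

View pics/w3.png

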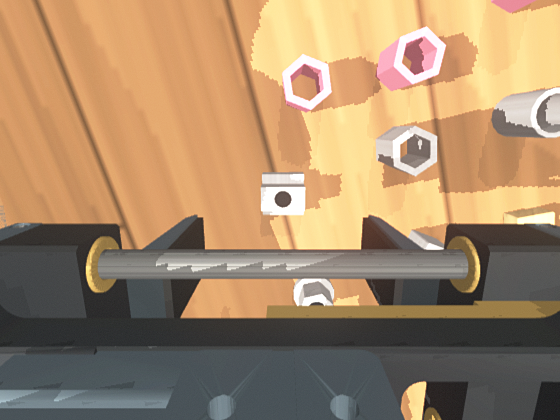

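The T-nut at (283,194) is centred between the fingers, with its flat ends facing the pads. I'll grip it.

Call:
servo_tool:
  commands:
    - [[1,-1.5,30,0,0,0,1],[1,-1.5,60,0,0,0,1],[1,-1.5,90,0,0,0,1],[1,-1.5,113,0,0,0,1],[1,-1.5,125,0,0,0,1],[1,-1.5,129,0,0,0,1],[1,-1.5,130,0,0,0,1],[1,-1.5,130,0,0,0,-1],[1,-1.5,130,0,0,0,-1],[1,-1.5,130,0,0,0,-1],[1,-1.5,130,0,0,0,-1],[1,-1.5,130,0,0,0,-1],[1,-1.5,130,0,0,0,-1],[1,-1.5,130,0,0,0,-1],[1,-1.5,130,0,0,0,-1],[1,-1.5,130,0,0,0,-1]]

```text
clock: 10.75
ee_pos: [0.4244, -0.0894, 0.0883]
orientation: [0.0, 0.791, 0.612, 0.0]
wrist_force: [-0.7, 1.3, 2.8]
width: 0.0397
gripper_force: 30.0
```

Call:
servo_tool:
  commands:
    - [[0,0,-10,0,0,0,-1],[0,0,-30,0,0,0,-1],[0,0,-65,0,0,0,-1],[0,0,-100,0,0,0,-1],[0,0,-125,0,0,0,-1],[0,0,-130,0,0,0,-1],[0,0,-130,0,0,0,-1]]

```text
clock: 11.33
ee_pos: [0.4247, -0.0895, 0.2192]
orientation: [0.001, 0.791, 0.612, 0.001]
wrist_force: [0.3, -0.4, -3.6]
width: 0.0396
gripper_force: 30.0
```

```bash
python3 -c "
from h import *
st();go(454,277.5,218,86);go(454,277.5,98,86)"
```

```text
11.3333 [424.7 -89.5 219.2] phi 75.5 tilt [ 0.0027 -0.001  -1.    ] [ 0.3 -0.4 -3.6] 0.03958215677417191 30.000013411045074
go [362.6 -63.5   0.9] [  0.16   0.03 -10.5 ]
go [362.6 -63.9 120.9] [  0.16   0.03 -10.5 ]
```

Call:
servo_tool:
  commands:
    - [[30,-5,1,0,0,-1,-1],[60,-10,1,0,0,-2,-1],[90,-16,1,0,0,-3,-1],[120,-21,1,0,0,-4,-1],[150,-26,1,0,0,-5,-1],[180,-32,1,0,0,-6,-1],[210,-37,1,0,0,-7,-1],[240,-42,1,0,0,-8,-1],[270,-48,1,0,0,-9,-1],[300,-53,1,0,0,-10,-1],[330,-59,1,0,0,-10.5,-1],[352,-63,1,0,0,-10.5,-1],[362,-64,1,0,0,-10.5,-1],[362,-64,20,0,0,-10.5,-1],[362,-64,45,0,0,-10.5,-1],[362,-64,70,0,0,-10.5,-1],[362,-64,88,0,0,-10.5,-1],[362,-64,95,0,0,-10.5,-1],[362,-64,95,0,0,-10.5,-1],[362,-64,95,0,0,-10.5,-1]]

```text
clock: 13.0
ee_pos: [0.4528, 0.2768, 0.1228]
orientation: [-0.0, 0.731, 0.682, -0.001]
wrist_force: [0.9, 0.6, -3.0]
width: 0.0397
gripper_force: 30.0
```

```bash
python3 -c "
from h import *
st();go(453,277.5,98,86);c=cap('wrist');save(c,'w4.png')"
```

```text
13.0 [452.8 276.8 122.8] phi 85.98 tilt [-1.3e-03 -6.0e-04 -1.0e+00] [ 0.9  0.6 -3. ] 0.03965681822078905 29.999827444553375
go [ 0.7  0.2 24.8] [-0.07  0.04 -0.02]
```

View pics/w4.png

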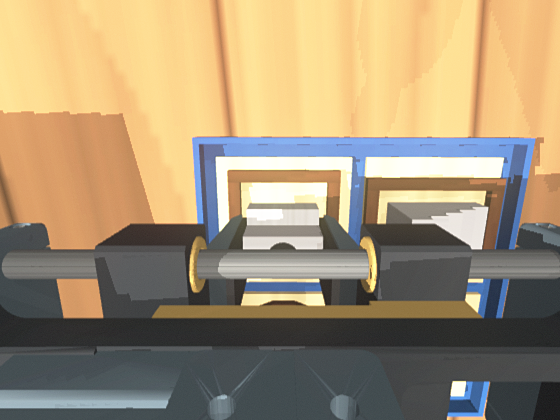

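The T-nut (282,230) is centred over the square rim (229–340), and the stepped block sits in the long pocket at the right. I'll lower the T-nut.

Call:
servo_tool:
  commands:
    - [[0.7,0,10,0,0,0,-1],[0.7,0,18,0,0,0,-1],[0.7,0,21,0,0,0,-1],[0.7,0,22.5,0,0,0,-1],[0.7,0,23.5,0,0,0,-1],[0.7,0,24.5,0,0,0,-1],[0.7,0,25,0,0,0,-1],[0.7,0,25,0,0,0,-1],[0.7,0,25,0,0,0,-1]]

```text
clock: 13.8
ee_pos: [0.453, 0.2779, 0.0984]
orientation: [0.0, 0.731, 0.682, 0.0]
wrist_force: [-0.8, 0.2, -4.4]
width: 0.0398
gripper_force: 30.0
```

Call:
servo_tool:
  commands:
    - [[0,0,0.5,0,0,0,-1],[0,0,1,0,0,0,-1],[0,0,1.4,0,0,0,-1],[0,0,1.4,0,0,0,-1]]

```text
clock: 14.13
ee_pos: [0.453, 0.2779, 0.0973]
orientation: [0.0, 0.731, 0.682, 0.0]
wrist_force: [-2.2, -1.7, 8.1]
width: 0.0398
gripper_force: 30.0
```

Contact at 8 N, so I release and lift.

Call:
servo_tool:
  commands:
    - [[0,0,0,0,0,0,0],[0,0,0,0,0,0,0.15],[0,0,0,0,0,0,0.15],[0,0,0,0,0,0,0.15],[0,0,0,0,0,0,0.15],[0,0,-15,0,0,0,0.15],[0,0,-40,0,0,0,0.15],[0,0,-75,0,0,0,0.15],[0,0,-110,0,0,0,0.15],[0,0,-122,0,0,0,0.15],[0,0,-122,0,0,0,1]]

```text
clock: 15.05
ee_pos: [0.4542, 0.2785, 0.222]
orientation: [0.001, 0.731, 0.682, 0.003]
wrist_force: [-0.1, -0.6, -0.4]
width: 0.0566
gripper_force: 0.0
```

```bash
python3 -c "
from h import *
st();go(429,-204,220,58.7)"
```

```text
15.05 [454.2 278.5 222. ] phi 86.01 tilt [ 0.0051  0.0024 -1.    ] [-0.1 -0.6 -0.4] 0.05664964652028968 0.0
go [-483.1    8.5    0.8] [ 0.24 -0.22 27.31]
```

Call:
servo_tool:
  commands:
    - [[-32,0.5,1,0,0,1.8,1],[-64,1,1,0,0,3.6,1],[-96,1.5,1,0,0,5.4,1],[-128,2,1,0,0,7.2,1],[-160,3,1,0,0,9,1],[-192,3,1,0,0,10.8,1],[-224,4,1,0,0,12.6,1],[-256,4,1,0,0,14.4,1],[-288,5,1,0,0,16.2,1],[-320,6,1,0,0,18,1],[-352,6,1,0,0,19.8,1],[-384,7,1,0,0,21.6,1],[-416,7,1,0,0,23.4,1],[-448,8,1,0,0,25.2,1],[-474,8,1,0,0,27,1],[-483,8,1,0,0,27.3,1],[-483,8,1,0,0,27.3,1],[-483,8,1,0,0,27.3,1]]

```text
clock: 16.55
ee_pos: [0.4269, -0.2041, 0.2171]
orientation: [-0.001, 0.872, 0.49, -0.0]
wrist_force: [-0.3, 0.1, -0.6]
width: 0.0913
gripper_force: 0.0
```

```bash
python3 -c "
from h import *
st();c=cap('wrist');save(c,'w5.png');blobs(c)"
```

```text
16.55 [ 426.9 -204.1  217.1] phi 58.68 tilt [-1.1e-03  9.0e-04 -1.0e+00] [-0.3  0.1 -0.6] 0.09133887840869667 0.0
bench -0.0002 cam [ 0.46  -0.15   0.309]
[319.   9.] 795 zt 0.0507 ([537.0, -83.4], [17.6, 39.5], 57.1) ([532.3, -87.4], [5.6, 26.0], 56.2)
[504.  58.] 3700 zt 0.0233 ([654.8, -199.5], [62.0, 38.2], 86.3) ([654.8, -199.4], [62.0, 38.0], 87.1)
[387. 122.] 3187 zt 0.0433 ([539.2, -194.0], [60.1, 30.4], 54.0) ([539.3, -194.0], [60.1, 30.3], 54.0)
[285. 197.] 1070 zt 0.0395 ([428.6, -203.9], [34.2, 29.8], 57.6) ([428.9, -204.1], [34.2, 29.0], 58.4)
[340. 290.] 1067 zt 0.0333 ([425.5, -312.9], [28.4, 48.5], 57.8) ([426.0, -313.1], [28.4, 47.5], 57.8)
```

View pics/w5.png

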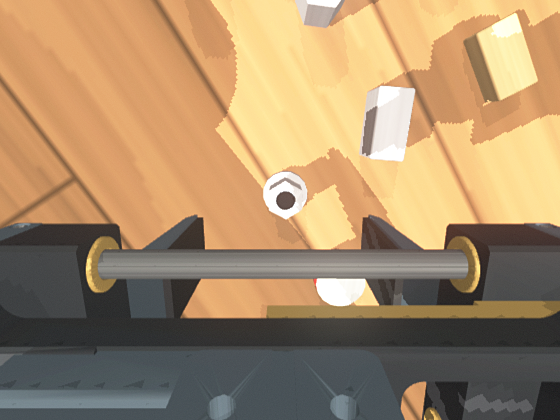

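The flanged nut at (285,195) is centred, with its hexagon flats facing the pads. I'll grip it above the flange.

Call:
servo_tool:
  commands:
    - [[1,0.5,30,0,0,0,1],[1,0.5,60,0,0,0,1],[1,0.5,90,0,0,0,1],[1,0.5,112,0,0,0,1],[1,0.5,122,0,0,0,1],[1,0.5,125,0,0,0,1],[1,0.5,125.5,0,0,0,1],[1,0.5,125.5,0,0,0,-1],[1,0.5,125.5,0,0,0,-1],[1,0.5,125.5,0,0,0,-1],[1,0.5,125.5,0,0,0,-1],[1,0.5,125.5,0,0,0,-1],[1,0.5,125.5,0,0,0,-1],[1,0.5,125.5,0,0,0,-1],[1,0.5,125.5,0,0,0,-1],[1,0.5,125.5,0,0,0,-1],[1,0.5,125.5,0,0,0,-1],[1,0.5,125.5,0,0,0,-1]]

```text
clock: 18.1
ee_pos: [0.4283, -0.204, 0.0923]
orientation: [0.0, 0.872, 0.49, 0.0]
wrist_force: [0.3, -1.2, 0.5]
width: 0.0297
gripper_force: 30.0
```

Call:
servo_tool:
  commands:
    - [[0,0,-10,0,0,0,-1],[0,0,-30,0,0,0,-1],[0,0,-65,0,0,0,-1],[0,0,-100,0,0,0,-1],[0,0,-125,0,0,0,-1],[0,0,-128,0,0,0,-1],[0,0,-128,0,0,0,-1]]

```text
clock: 18.68
ee_pos: [0.4286, -0.2042, 0.2215]
orientation: [0.001, 0.872, 0.49, 0.001]
wrist_force: [0.4, 0.1, -2.6]
width: 0.0298
gripper_force: 30.0
```

```bash
python3 -c "
from h import *
st();go(446,177.5,218,86)"
```

```text
18.6833 [ 428.6 -204.2  221.5] phi 58.7 tilt [ 0.0025 -0.0016 -1.    ] [ 0.4  0.1 -2.6] 0.02979435346895547 29.999518430140597
go [ 335.2 -183.4    2.9] [  0.17   0.05 -27.3 ]
```

Call:
servo_tool:
  commands:
    - [[28,-15,3,0,0,-2,-1],[56,-30,3,0,0,-4,-1],[84,-46,3,0,0,-6.5,-1],[112,-61,3,0,0,-9,-1],[140,-76,3,0,0,-11.5,-1],[168,-92,3,0,0,-14,-1],[196,-107,3,0,0,-16,-1],[224,-122,3,0,0,-18,-1],[252,-138,3,0,0,-20.5,-1],[280,-153,3,0,0,-23,-1],[308,-168,3,0,0,-25,-1],[328,-180,3,0,0,-27,-1],[335,-183,3,0,0,-27.3,-1],[335,-183,20,0,0,-27.3,-1],[335,-183,45,0,0,-27.3,-1],[335,-183,70,0,0,-27.3,-1],[335,-183,88,0,0,-27.3,-1],[335,-183,94,0,0,-27.3,-1],[335,-183,94,0,0,-27.3,-1],[335,-183,94,0,0,-27.3,-1]]

```text
clock: 20.35
ee_pos: [0.4457, 0.1771, 0.1262]
orientation: [-0.0, 0.731, 0.682, -0.001]
wrist_force: [0.1, 0.2, -2.1]
width: 0.0299
gripper_force: 30.0
```

```bash
python3 -c "
from h import *
st();go(446,177.5,102,86);c=cap('wrist');save(c,'w6.png')"
```

```text
20.35 [445.7 177.1 126.2] phi 85.98 tilt [-1.2e-03 -3.0e-04 -1.0e+00] [ 0.1  0.2 -2.1] 0.029859191211822185 29.99957216288749
go [ 0.4  0.3 24.2] [-0.07  0.02 -0.02]
```

View pics/w6.png

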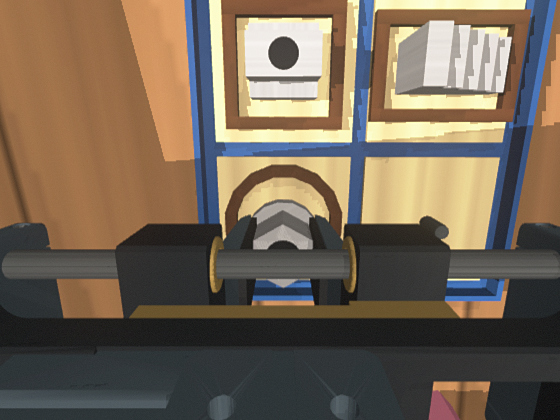

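The T-nut (283,60) and stepped block (455,58) sit flat in their pockets. The flanged nut (283,240) is centred over the round rim (227–342). Now I lower it.

Call:
servo_tool:
  commands:
    - [[0.4,0,10,0,0,0,-1],[0.4,0,18,0,0,0,-1],[0.4,0,21,0,0,0,-1],[0.4,0,22.5,0,0,0,-1],[0.4,0,23.5,0,0,0,-1],[0.4,0,24.4,0,0,0,-1],[0.4,0,24.4,0,0,0,-1],[0.4,0,24.4,0,0,0,-1]]

```text
clock: 21.07
ee_pos: [0.446, 0.1778, 0.1021]
orientation: [0.0, 0.731, 0.682, 0.0]
wrist_force: [0.3, 0.9, -2.1]
width: 0.0298
gripper_force: 30.0
```

Call:
servo_tool:
  commands:
    - [[0,0,0.4,0,0,0,-1],[0,0,0.8,0,0,0,-1],[0,0,0.8,0,0,0,-1]]

```text
clock: 21.32
ee_pos: [0.446, 0.1778, 0.1013]
orientation: [0.0, 0.731, 0.682, 0.0]
wrist_force: [-1.1, -0.5, 2.7]
width: 0.0295
gripper_force: 30.0
```

Contact, so I release and lift.

Call:
servo_tool:
  commands:
    - [[0,0,0,0,0,0,-0.2],[0,0,0,0,0,0,0],[0,0,0,0,0,0,0],[0,0,0,0,0,0,0],[0,0,0,0,0,0,0],[0,0,-15,0,0,0,0],[0,0,-40,0,0,0,0],[0,0,-75,0,0,0,0],[0,0,-110,0,0,0,0],[0,0,-119,0,0,0,0],[0,0,-119,0,0,0,0.5]]

```text
clock: 22.23
ee_pos: [0.4471, 0.1781, 0.2227]
orientation: [0.001, 0.731, 0.682, 0.002]
wrist_force: [0.7, -0.8, -0.5]
width: 0.0494
gripper_force: 0.0
```

```bash
python3 -c "
from h import *
st();go(542.5,-75,225,81.3)"
```

```text
22.2333 [447.1 178.1 222.7] phi 86.0 tilt [ 0.005   0.0013 -1.    ] [ 0.7 -0.8 -0.5] 0.04942998637343371 0.0
go [-245.9  112.9   -2.1] [ 0.27 -0.11  4.7 ]
```

Call:
servo_tool:
  commands:
    - [[-25,12,-2,0,0,0.5,1],[-50,23,-2,0,0,1,1],[-80,37,-2,0,0,1.5,1],[-110,51,-2,0,0,2,1],[-140,64,-2,0,0,3,1],[-170,78,-2,0,0,3.5,1],[-200,92,-2,0,0,4,1],[-230,106,-2,0,0,4.7,1],[-246,113,-2,0,0,4.7,1],[-246,113,-2,0,0,4.7,1],[-246,113,-2,0,0,4.7,1]]

```text
clock: 23.15
ee_pos: [0.5411, -0.0761, 0.2208]
orientation: [-0.001, 0.759, 0.651, -0.0]
wrist_force: [0.3, 1.0, 0.4]
width: 0.0909
gripper_force: 0.0
```

```bash
python3 -c "
from h import *
st();c=cap('wrist');save(c,'w7.png');blobs(c)"
```

```text
23.15 [541.1 -76.1 220.8] phi 81.2 tilt [-1.8e-03  6.0e-04 -1.0e+00] [0.3 1.  0.4] 0.09085609590963746 0.0
bench -0.0002 cam [ 0.55  -0.013  0.313]
[415.  42.] 2640 zt 0.051 ([666.0, 37.3], [41.5, 36.0], 18.9) ([666.1, 37.4], [41.3, 36.0], 18.9)
[290. 112.] 1097 zt 0.0512 ([556.6, -2.2], [40.6, 36.1], 6.3) ([556.6, -2.2], [40.6, 36.1], 6.3)
[186. 126.] 1772 zt 0.0511 ([468.1, 0.8], [36.1, 41.3], 55.0) ([467.7, 0.9], [40.6, 36.7], 85.4)
[410. 176.] 1893 zt 0.0508 ([656.3, -72.1], [39.1, 39.5], 55.2) ([656.2, -72.3], [38.7, 39.3], 34.7)
[285. 198.] 1310 zt 0.0511 ([542.2, -73.7], [40.8, 36.3], 21.3) ([542.2, -73.7], [40.8, 36.2], 21.3)
[306. 293.] 943 zt 0.0429 ([544.9, -186.0], [42.2, 30.2], 54.3) ([549.6, -179.5], [25.6, 30.5], 55.2)
```

View pics/w7.png

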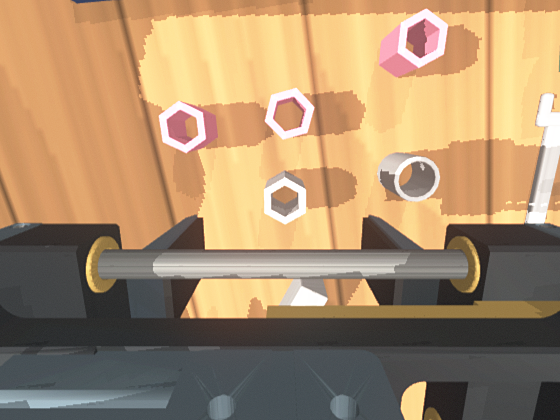

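The grey long nut at (285,198) is centred with its flats facing the pads. The pink nut (290,112) and sleeve (410,176) are clear of the fingers. I'll grip it.

Call:
servo_tool:
  commands:
    - [[2,0,30,0,0,0,1],[2,0,60,0,0,0,1],[2,0,90,0,0,0,1],[2,0,114,0,0,0,1],[2,0,124,0,0,0,1],[2,0,127,0,0,0,1],[2,0,128,0,0,0,1],[2,0,128,0,0,0,-1],[2,0,128,0,0,0,-1],[2,0,128,0,0,0,-1],[2,0,128,0,0,0,-1],[2,0,128,0,0,0,-1],[2,0,128,0,0,0,-1],[2,0,128,0,0,0,-1],[2,0,128,0,0,0,-1],[2,0,128,0,0,0,-1],[2,0,128,0,0,0,-1]]

```text
clock: 24.62
ee_pos: [0.5419, -0.0735, 0.0942]
orientation: [0.0, 0.759, 0.651, 0.0]
wrist_force: [1.2, -0.7, 0.9]
width: 0.036
gripper_force: 30.0
```

Call:
servo_tool:
  commands:
    - [[0,0,-10,0,0,0,-1],[0,0,-30,0,0,0,-1],[0,0,-65,0,0,0,-1],[0,0,-100,0,0,0,-1],[0,0,-125,0,0,0,-1],[0,0,-132,0,0,0,-1],[0,0,-132,0,0,0,-1]]

```text
clock: 25.2
ee_pos: [0.5424, -0.0736, 0.2282]
orientation: [0.001, 0.759, 0.651, 0.001]
wrist_force: [0.4, -0.4, -3.6]
width: 0.0359
gripper_force: 30.0
```

```bash
python3 -c "
from h import *
st();go(546,172,225,86)"
```

```text
25.2 [542.4 -73.6 228.2] phi 81.3 tilt [ 3.5e-03 -8.0e-04 -1.0e+00] [ 0.4 -0.4 -3.6] 0.035944051159226276 29.99930918798782
go [243.3 -33.6   3. ] [ 0.2   0.02 -4.7 ]
```

Call:
servo_tool:
  commands:
    - [[25,-3,3,0,0,-0.5,-1],[55,-7,10,0,0,-1,-1],[85,-11,20,0,0,-2,-1],[115,-15,30,0,0,-2.5,-1],[145,-19,40,0,0,-3,-1],[175,-23,50,0,0,-4,-1],[195,-27,58,0,0,-4.7,-1],[202,-27,58,0,0,-4.7,-1],[202,-27,58,0,0,-4.7,-1],[202,-27,58,0,0,-4.7,-1]]

```text
clock: 26.03
ee_pos: [0.5452, 0.1299, 0.1673]
orientation: [-0.0, 0.731, 0.682, -0.001]
wrist_force: [1.0, 0.7, -3.4]
width: 0.0357
gripper_force: 30.0
```

```bash
python3 -c "
from h import *
st();c=cap('wrist');save(c,'w8.png');np.savez('w8.npz',**c)"
```

```text
26.0333 [545.2 129.9 167.3] phi 86.02 tilt [-1.5e-03 -5.0e-04 -1.0e+00] [ 1.   0.7 -3.4] 0.035704820983801615 29.999280225019902
```

View pics/w8.png

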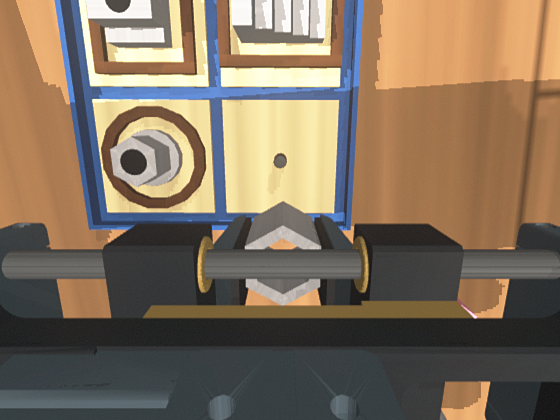

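The held nut's hole is at about (283,245). The peg is at (280,160), nearly in the same column, so I measure it.

```bash
python3 -c "
from h import *
d=np.load('w8.npz');c={k:d[k] for k in d.files}; P=cloud(c)
q=P[148:172,268:292].reshape(-1,3); q=q[(q[:,2]>.025)&(q[:,2]<.045)]; print('peg',len(q),(q.mean(0)*1000).round(1), ray(c,280,160,.033))
n=P[200:310,240:325].reshape(-1,3); n=n[(n[:,2]>.117)&(n[:,2]<.13)]; r=cv2.minAreaRect((n[:,:2]*1000).astype(np.float32)); print('nut',r,n[:,2].max())
go(545.5,172,125,86)"
```

```text
peg 146 [544.6 170.7  32.2] [0.54493147 0.17118418 0.033     ]
nut ((544.8739013671875, 130.0821533203125), (40.31575393676758, 40.800750732421875), 0.3578276038169861) 0.12992410960593437
go [42.5 -2.9 42.6] [-0.05  0.03 -0.02]
```

Call:
servo_tool:
  commands:
    - [[15,-1,0,0,0,0,-1],[32,-2,0,0,0,0,-1],[41,-3,0,0,0,0,-1],[41,-3,8,0,0,0,-1],[41,-3,20,0,0,0,-1],[41,-3,32,0,0,0,-1],[41,-3,44,0,0,0,-1],[41,-3,54,0,0,0,-1],[41,-3,60,0,0,0,-1],[41,-3,62,0,0,0,-1],[41,-3,62.5,0,0,0,-1],[41,-3,63,0,0,0,-1],[41,-3,63,0,0,0,-1]]

```text
clock: 27.17
ee_pos: [0.5458, 0.1714, 0.1055]
orientation: [0.0, 0.731, 0.682, 0.0]
wrist_force: [0.5, 0.5, -3.5]
width: 0.0358
gripper_force: 30.0
```

Call:
servo_tool:
  commands:
    - [[0,0,0.7,0,0,0,-1],[0,0,1.2,0,0,0,-1],[0,0,1.5,0,0,0,-1],[0,0,1.8,0,0,0,-1],[0,0,1.8,0,0,0,-1],[0,0,1.8,0,0,0,-1]]

```text
clock: 27.67
ee_pos: [0.5455, 0.1714, 0.1033]
orientation: [-0.0, 0.731, 0.682, -0.0]
wrist_force: [-0.6, 0.3, -2.7]
width: 0.0356
gripper_force: 30.0
```

Call:
servo_tool:
  commands:
    - [[0,0,0.4,0,0,0,-1],[0,0,0.7,0,0,0,-1],[0,0,0.7,0,0,0,-1]]

```text
clock: 27.92
ee_pos: [0.5455, 0.1714, 0.1031]
orientation: [0.0, 0.731, 0.682, 0.0]
wrist_force: [-2.3, 0.0, 8.5]
width: 0.0357
gripper_force: 30.0
```

Call:
servo_tool:
  commands:
    - [[0,0,0,0,0,0,0],[0,0,0,0,0,0,0.1],[0,0,0,0,0,0,0.1],[0,0,0,0,0,0,0.1],[0,0,0,0,0,0,0.1],[0,0,-15,0,0,0,0.1],[0,0,-40,0,0,0,0.1],[0,0,-75,0,0,0,0.1],[0,0,-110,0,0,0,0.1],[-30,0,-130,0,0,0,0.1],[-60,0,-140,0,0,0,0.1],[-95,0,-140,0,0,0,0.1],[-130,0,-140,0,0,0,0.1],[-165,0,-140,0,0,0,0.1],[-200,0,-140,0,0,0,0.1],[-220,0,-140,0,0,0,0.1],[-220,0,-140,0,0,0,0.1],[-220,0,-140,0,0,0,0.1]]

```text
clock: 29.42
ee_pos: [0.53, -0.049, 0.2426]
orientation: [-0.0, 0.732, 0.681, 0.0]
wrist_force: [0.5, 0.9, 0.3]
width: 0.0506
gripper_force: 0.0
```

```bash
python3 -c "
from h import *
st();a=cap('top')['image'];b=cap('scene')['image']
x=cv2.resize(a[180:320,60:230],(510,420),interpolation=3);y=cv2.resize(b[90:200,275:412],(280,225),interpolation=3)
o=np.zeros((420,790,3),np.uint8);o[:,:510]=x;o[:225,510:]=y;cv2.imwrite('pics/end.png',o[...,::-1]);c=cap('top');blobs(c,amin=200)"
```

```text
29.4167 [530.  -49.  242.6] phi 85.87 tilt [-0.e+00  1.e-04 -1.e+00] [0.5 0.9 0.3] 0.05056017742078575 0.0
bench 0.0013 cam [ 0.356 -0.045  0.973]
[441.  41.] 3394 zt 0.0693 ([891.9, -348.9], [114.0, 131.1], 0.3) ([892.0, -349.2], [113.6, 130.7], 0.1)
[363.  42.] 2982 zt 0.0695 ([891.7, -199.3], [114.7, 130.3], 0.1) ([892.3, -199.3], [113.4, 130.3], 0.2)
[262.  47.] 1074 zt 0.0696 ([875.8, -14.7], [99.8, 101.5], 87.5) ([874.4, -15.4], [97.6, 101.7], 89.7)
[430.  40.] 288 zt 0.0523 ([892.1, -333.1], [45.6, 24.1], 0.9) ([892.1, -333.3], [45.6, 23.6], 1.4)
[198.  62.] 975 zt 0.0674 ([866.5, 111.9], [48.3, 131.0], 66.2) ([832.4, 119.1], [38.7, 74.5], 46.8)
[352.  42.] 277 zt 0.052 ([891.2, -183.1], [23.3, 44.9], 89.3) ([891.6, -183.1], [23.3, 44.0], 89.0)
[537.  67.] 370 zt 0.0668 ([826.9, -529.8], [68.3, 5.8], 0.5) ([825.1, -529.9], [5.7, 64.5], 89.3)
[427.  90.] 1522 zt 0.0224 ([805.4, -346.2], [42.6, 199.7], 9.5) ([805.2, -346.4], [41.3, 199.3], 9.8)
[545. 111.] 436 zt 0.0684 ([740.5, -529.5], [104.1, 6.8], 0.6) ([735.6, -530.1], [5.3, 93.3], 89.8)
[ 87. 100.] 830 zt 0.028 ([786.4, 358.2], [26.7, 199.5], 9.7) ([794.7, 309.0], [20.6, 99.7], 10.0)
[541. 153.] 1357 zt 0.0649 ([680.9, -509.1], [212.9, 47.7], 12.2) ([631.7, -530.5], [93.7, 5.9], 0.2)
[ 95. 239.] 703 zt 0.0191 ([503.5, 249.6], [169.3, 217.3], 85.5) ([503.5, 249.3], [169.3, 216.9], 85.7)
[109. 220.] 1356 zt 0.0515 ([554.9, 270.6], [68.3, 90.8], 85.5) ([536.5, 273.3], [22.9, 31.8], 0.2)
[  4. 212.] 220 zt 0.0458 ([571.1, 464.4], [15.8, 50.1], 87.2) ([573.7, 459.9], [29.0, 5.5], 5.9)
[367. 223.] 531 zt 0.0446 ([541.2, -193.3], [56.4, 31.4], 54.5) ([541.6, -193.6], [56.4, 30.3], 54.5)
[101. 274.] 1261 zt 0.0458 ([455.5, 280.5], [77.9, 77.9], 84.6) ([455.3, 280.0], [23.6, 40.3], 86.8)
[429. 281.] 711 zt 0.0348 ([434.0, -302.6], [49.8, 49.2], 64.9) ([434.5, -304.5], [46.5, 47.6], 83.0)
```

View pics/end.png

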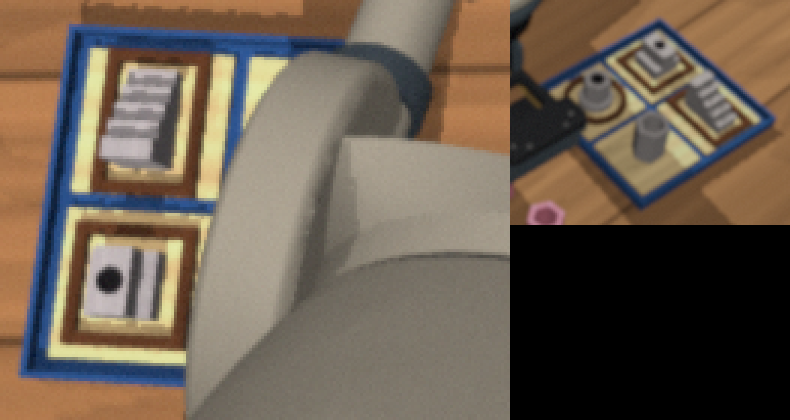

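All four parts stand in their places: the top view shows the stepped block at (140,120) and T-nut at (122,282), and the scene inset shows the flanged nut at (597,90) and long nut over the peg at (650,138). The stepped block's top measures 51.5 mm and the T-nut's 45.8 mm, against 51 and 44 mm expected. The gripper is clear of everything, so I'm handing in.

```bash
python3 -c "
from rig import manip
print(manip.job_done())"
```

```text
the job is handed in; nothing more can be done
None
```

I set all four parts down in their places in the blue tray, in the order asked, and handed the job in at about 30 s; the plain block, the sleeve and the pink nuts were left alone.

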